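# Dock a board carrier under its push-pull locking plunger

### The arm

A 6-joint arm with a two-finger parallel gripper is mounted at the origin on the work surface. World frame = base frame: x ahead of the robot, y to its left, z up, the work surface at z = 0. Lengths are in m, angles in rad, forces in N, time in s.
With the tool pointing down it reaches from about 0.35 to 0.925 m from the base axis. Payload 6.4 kg.
Tool frame: the origin (TCP) lies midway between the tips of the shut fingers; the grasp point (between the pads) lies 19 mm behind it; z points along the fingers, y is the line along which they close (so a half turn about z gives the same grasp; the last joint's range is limited). The gripper opens to 94 mm and grips with 3 to 60 N. Pads are 16 mm wide; open, the fingers measure 119 mm over their backs; the gripper's body (75 mm by 177 mm) begins 78 mm behind the grasp point.
Start: joints at [0.992, 0.245, 1.558, -0, 1.339, -0.174], TCP at [0.256, 0.597, 0.205] pointing down, gripper open.
Joint ranges: [-3.13, 3.13], [-1.02, 2.26], [0.13, 2.54], [-0.95, 4.09], [0.21, 2.88], [-2.74, 2.74]. Speed limits (rad/s): [2.57, 2.57, 3.14, 3.14, 3.14, 3.14].

### API

Orientations are given as a unit quaternion [x, y, z, w].
In Python, from plant import env gives the robot as it stands.
- The arm moves only by the tool send_rows, never from a script. Its arguments are lists of equal length, an entry for each row: "slide": the shift along the tool's x, y, z in mm, a list of three; "twist": the turn, a rotation vector about the tool's x, y, z in rad, a list of three; "fingers": the closure, from 0 (fully open) to 1 (shut). A call has 1 to 8 rows; each row shifts and turns the commanded pose from where the row before left it, along the tool's axes as they then stand; what a row does not reach is not made up. A row lasts 1/8 s, in which the tool goes at most 62.5 mm and 10.7 degrees, less where a joint would pass 70% of its speed; a pose out of reach is approached as far as the arm can. A call is refused whole if a number of a shift passes 62.5 or a number of a turn 0.188, either way. A call with a gripper value outside its range is refused whole. The fingers move at their own pace and stop on an object; the grip force is fixed at half the most. Time passes only in rows, so rows that do not move let the fingers close. It gives the time, the measured TCP pose, the force, the opening and the grip force at its end, in the units of the state.
- env.get_state(): the state, without advancing time (a new reading comes with each control period).
- env.camera(name): name is "scene" or "top" or "wrist"; returns (picture, depth): 480x640x3 uint8, red, green, blue; 480x640 float32, m along the optical axis (not along the pixel's ray), 0 where there is no reading.
- env.camera_model(name): a dict with "fx", "fy", "cx", "cy" (pixels), "k1" (the pictures are not rectified: a ray, as slopes to the right and down, at radius r is drawn at 1 + k1 r^2 times it, then the intrinsics apply), "extrinsics" (4x4, takes a point from camera to world coordinates). Camera axes: x right, y up, looking along -z (the intrinsics and any distortion apply to the point x, -y, -z); pixel columns grow to the right and rows downward; lengths in m; the calibration is good to about 2 mm. A picture is of the moment at which its call begins: read the wrist's pose just before it. camera_model takes no time and is no camera call; for the wrist camera it gives the pose at the moment of the call.
- env.close_job(): hands the job in; it is judged then, once.
The state is a dict: "time": time; "q": joint angles; "qd": joint speeds; "tau": joint torques, N m; "eef_pos": TCP position; "tcp_rot": TCP orientation; "force": force on the tool from outside, world axes, zero at the start; "ft_torque": the same for the moment, N m; "width": opening from 0.0 (shut) to 1.0 (fully open); "grip_force": force on a finger pad.
Only numpy, scipy, OpenCV 4.12 (cv2) and the standard library are available. Lean on these libraries where they do the work, as an engineer would, in place of code of your own. Each camera call takes 0.05 s, during which the arm holds its last target. There are 200 camera calls.

### The job

Pull the black locking knob on the dock straight up to its out detent. Then draw the board carrier right out of the cooling bay by its tongue, set it down on the mat and let go, take it again by its board end, slide the tongue fully home into the dock, and push the knob right in so that its pin drops through the hole in the tongue and locks it. Keep the carrier right way up, and leave the other things on the bench where they are.

Things in the scene. Friction and masses are not known exactly. Their poses are not given: they have to be found in the camera images.
- dock: Plain aluminium receiver with a bridge and a knob on top, fixed on the blue mat. All things stand on the mat (its top is 4 mm above the bench); heights here are above the mat. Origin: on the mat, on the plunger pin's vertical axis. +x runs along the channel from the mouth inwards, z up. Bridge: x -20 to +43 mm, 75 mm wide, top 32 mm high. Feet reach 60 mm to either side, 6 mm high.
- dock_mouth (a point): Start of the dock's straight channel, dock x = -22 mm, on the mat. Channel 39 mm wide, 18 mm high, open to the mat below; in front of it flared lead-ins, 18 mm high, widen to 62 mm at dock x = -38 mm. A fixed end stop at dock x = +35 mm: when the tongue's end rests on it, its hole is under the pin and only the board end is outside.
- knob (a point): Centre of the black plunger knob on the dock; moves with it. Ribbed upright cylinder 30 mm in diameter, 20 mm high, under a 35 mm cap 6 mm thick (26 mm high in all; this point is half way up). Pushed in, its top is 86 mm high, and 14 mm of bare 11 mm shaft shows between it and the steel block on the bridge (51 x 34 mm, dock x -18 to +33 mm, top 46 mm high). The pin below is 8 mm, tip tapered.
- plunger (a joint): Knob travel straight up, m: 0 = fully in (pin bars an empty channel, locks a docked carrier), 0.020 = fully out at its detent (pin clear of the channel). An over-centre spring holds it at either end and snaps it over past the middle: about 11 N pulls it out, 8 N pushes it in. With the hole not under the pin it is stopped by the tongue at about 0.014.
- bay: Low grey cooling bay (fan tunnel with a round grille on top) fixed on the mat: 130 mm along its x, 180 mm wide, 60 mm high (grille to 65 mm). Origin: centre of its underside. Its mouth, in the face at x = -65 mm, opens to its -x: 72 mm wide, 30 mm high, 120 mm deep; its floor is the mat.
- carrier: Loose aluminium carrier, 170 mm long, 16 mm thick, about 0.35 kg, a green circuit board sunk in its board end. Origin: mid-length, underside. +x points to the tongue's end. Tongue 36 mm wide, x +10 to +85 mm, with a vertical 12 mm hole. Starts with the board end in the bay and 54 to 66 mm of tongue sticking out of the mouth.
- tongue_hole (a point): Centre of the through hole in the carrier's tongue: carrier x = +50 mm, 8 mm above the underside.
- board_end (a point): Middle of the carrier's board end: carrier x = -37.5 mm, 8 mm above the underside. The board end is 60 mm wide, carrier x -85 to +10 mm, with 16 mm high rims along both sides to grip across.
- screwdriver: Bystander: screwdriver 160 mm long lying on the mat; leave it.
- bare_board: Bystander: bare circuit board 60 x 85 mm, 6 mm high; leave it.
- solder_reel: Bystander: solder reel, 56 mm diameter, 30 mm high, beside the dock; leave it.
- flux_jar: Bystander: jar, 52 mm diameter, 62 mm high; leave it.
- heat_sink: Bystander: finned heat sink 50 x 40 x 21 mm, near the mouth of the bay; leave it.
- phone: Bystander: phone 72 x 148 x 8 mm lying flat; leave it.
- tweezers: Bystander: steel tweezers about 130 mm long, lying; leave them.

How it is judged:
On the way, in this order (a step that is already met when the one before it is completed fails the run):
1. the knob is pulled out to its detent, with the carrier still to be docked (value of joint plunger above 0.017 m and horizontal distance between tongue_hole and dock above 0.06 m), for 0.2 s.
2. the carrier is drawn out of the bay, laid flat on the mat and let go (horizontal distance between carrier and bay above 0.12 m and height (world z) of carrier below 0.012 m and angle between carrier's own z axis and vertical below 0.1 rad and linear speed of carrier below 0.02 m/s and contact force between the fingers and carrier below 0.1 N), for 0.1 s.
3. with the knob still out, the tongue is slid home, its hole under the pin (within 4 mm) (value of joint plunger above 0.015 m and x of tongue_hole in the frame of dock between -0.004 and 0.004 m and y of tongue_hole in the frame of dock between -0.004 and 0.004 m and z of tongue_hole in the frame of dock below 0.013 m and angle between the x axis of carrier and the x axis of dock, either way round below 0.1 rad and angle between carrier's own z axis and vertical below 0.1 rad), for 0.2 s.
At the end, for the whole second after the job is handed in: The knob is in (plunger below 3 mm), its pin through the tongue's hole; the carrier lies at rest in the dock, hole within 4 mm of the pin axis along dock x and y, square and flat within 0.1 rad; every bystander within 30 mm of its start (value of joint plunger below 0.003 m and x of tongue_hole in the frame of dock between -0.004 and 0.004 m and y of tongue_hole in the frame of dock between -0.004 and 0.004 m and z of tongue_hole in the frame of dock below 0.013 m and angle between the x axis of carrier and the x axis of dock, either way round below 0.1 rad and angle between carrier's own z axis and vertical below 0.1 rad and linear speed of carrier below 0.02 m/s); the robot touches nothing.
It fails at once if the carrier is tipped by more than 0.6 rad (angle between carrier's own z axis and vertical above 0.6 rad).
It fails at once if a bystander is moved by more than 30 mm (distance of any of screwdriver, bare_board, solder_reel, flux_jar, heat_sink, phone, tweezers from where it was at the start of the episode above 0.03 m).
It also fails if it takes over 64 s, if anything falls off the work surface, if the arm or the gripper's body presses on something with over 40 N, if the wrist force passes 120 N, or if a joint passes its speed limit or range.

## Working session

There is one attempt and no reset: what is moved stays moved. The work goes in short steps, Python scripts to look and compute and a tool call to move; the robot and the scene stay as the last step left them, time stands still between calls to the robot, and variables do not carry over. Pictures are saved under pics/ and viewed, at most 10 in all, crops included, and the job is handed in when it is done.

Besides the shell and the picture viewer there is one more tool, called after "Call:" by a JSON object that holds its "fn" and its "kwargs". send_rows: Moves the arm, as the interface text tells. Its arguments: {"type":"object","properties":{"slide":{"type":"array"},"twist":{"type":"array"},"fingers":{"type":"array"}},"required":["slide","twist","fingers"]}

```bash
mkdir -p pics; ls; cat > h.py <<'E'
import numpy as np, cv2
from plant import env
from scipy.spatial.transform import Rotation as R
def undist(m,uv):
    uv=np.atleast_2d(np.array(uv,float)); d=np.c_[(uv[:,0]-m["cx"])/m["fx"],(uv[:,1]-m["cy"])/m["fy"]]
    s=d.copy()
    for _ in range(20): s=d/(1+m["k1"]*(s**2).sum(1))[:,None]
    return s
def onplane(m,uv,z):
    s=undist(m,uv); E=np.array(m["extrinsics"]); d=np.c_[s[:,0],-s[:,1],-np.ones(len(s))]@E[:3,:3].T; o=E[:3,3]
    return o+d*((z-o[2])/d[:,2])[:,None]
def cloud(m,dep):
    v,u=np.mgrid[0:480,0:640]; s=undist(m,np.c_[u.ravel(),v.ravel()]); z=dep.ravel()[:,None]
    E=np.array(m["extrinsics"]); return ((np.c_[s[:,0],-s[:,1],-np.ones(len(s))]*z)@E[:3,:3].T+E[:3,3]).reshape(480,640,3)
E
python3 - <<'E'
from h import *
s=env.get_state(); print({k:np.round(v,3).tolist() for k,v in s.items()})
for n in ["top","scene"]:
    p,d=env.camera(n); m=env.camera_model(n); cv2.imwrite(f"pics/{n}0.png",p[:,:,::-1]); np.savez(f"{n}0.npz",p=p,d=d,m=m)
    print(n,{k:np.round(v,3).tolist() for k,v in m.items()}, (d>0).mean())
E
```

```text
pics
{'time': 0.0, 'q': [0.992, 0.246, 1.559, -0.0, 1.339, -0.174], 'qd': [-0.002, 0.001, -0.0, -0.001, 0.0, -0.0], 'tau': [-0.001, -41.585, -31.459, 0.068, 0.033, -0.0], 'eef_pos': [0.256, 0.597, 0.204], 'tcp_rot': [0.201, 0.98, -0.001, -0.0], 'force': [-0.654, 0.074, 0.21], 'ft_torque': [-0.038, -0.054, -0.026], 'grip_force': 0.0, 'width': 1.004}
top {'fx': 584.201, 'fy': 584.201, 'cx': 320.72, 'cy': 236.534, 'k1': -0.094, 'extrinsics': [[0.009, 0.986, -0.166, 0.415], [-1.0, 0.014, 0.025, -0.0], [0.027, 0.165, 0.986, 1.134], [0.0, 0.0, 0.0, 1.0]]} 0.9960481770833334
scene {'fx': 531.412, 'fy': 531.412, 'cx': 315.284, 'cy': 243.896, 'k1': -0.056, 'extrinsics': [[-0.271, -0.733, 0.624, 1.214], [0.963, -0.21, 0.171, 0.167], [0.005, 0.647, 0.762, 0.856], [0.0, 0.0, 0.0, 1.0]]} 0.9960872395833333
```

View pics/top0.png

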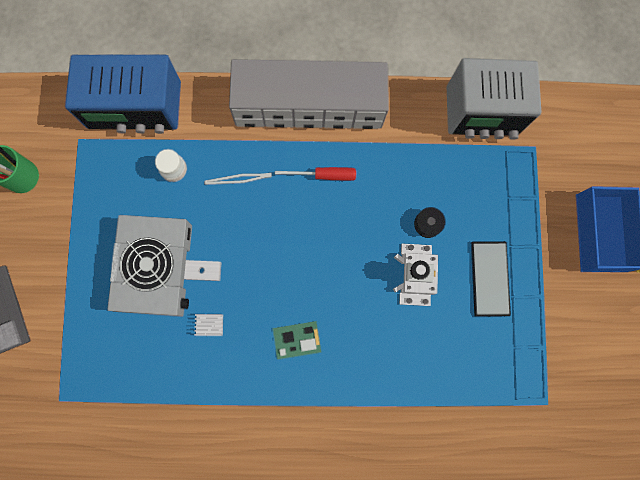

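View pics/scene0.png

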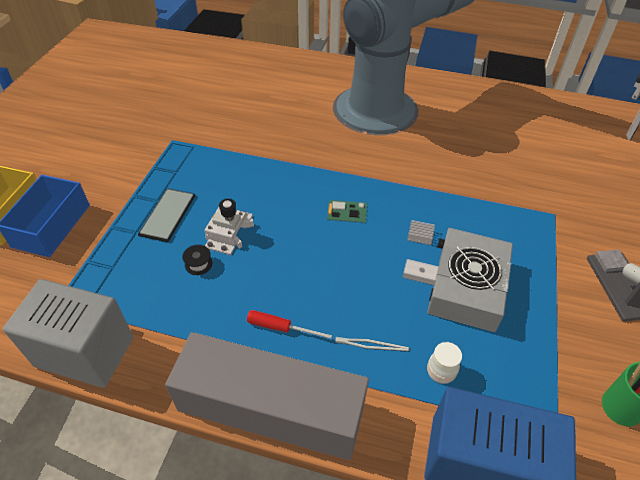

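The top view shows the bay on the left (150,265) with its mouth to the right and the tongue sticking out (hole at 202,270). The dock is at (419,270) with its flared mouth to the left. The scene view agrees. The heat sink at (208,325) is near the tongue, and the reel at (430,222) is next to the dock.

```bash
python3 - <<'E'
from h import *
z=np.load("top0.npz",allow_pickle=True); p,d,m=z["p"],z["d"],z["m"].item(); C=cloud(m,d); H=C[...,2]-0.004
print("mat H",np.median(H[330:390,350:450]), H[330:390,350:450].std())
def rect(name,u0,u1,v0,v1,lo,hi,zp,extra=None):
    k=np.zeros((480,640),bool); k[v0:v1,u0:u1]=1; k&=(H>lo)&(H<hi)
    if extra is not None:k&=extra
    v,u=np.nonzero(k); P=onplane(m,np.c_[u,v],zp+.004)[:,:2]
    r=cv2.minAreaRect((P*1000).astype(np.float32)); print(name,len(u),"mean",P.mean(0).round(4),"rect",np.round(r[0],1),np.round(r[1],1),round(r[2],1),"Hmed",np.median(H[k]).round(4))
sat=cv2.cvtColor(p,cv2.COLOR_RGB2HSV)[...,1]<80
rect("tongue",188,232,255,290,.010,.024,.016,sat)
rect("bay",95,195,205,325,.052,.064,.060)
rect("dockbridge",385,445,235,310,.024,.038,.032,sat)
rect("block",385,445,235,310,.041,.051,.046)
rect("feet",385,445,235,310,.003,.012,.006,sat)
rect("knob",385,445,235,310,.075,.095,.086)
rect("reel",410,450,200,240,.02,.04,.03)
rect("hs",185,230,305,340,.012,.03,.021)
# hole in the tongue: dark blob
g=p[255:288,188:230].astype(int).sum(2); print(g[8:22,6:24])
E
```

```text
mat H 8.584782701892904e-05 0.06832533192640641
tongue 593 mean [0.5339 0.195 ] rect [533.8 195.2] [62.8 36.7] 88.5 Hmed 0.0158
bay 6185 mean [0.5373 0.2926] rect [538.5 292.9] [132.  180.1] 86.9 Hmed 0.0603
dockbridge 783 mean [ 0.5299 -0.2189] rect [ 549.7 -218.6] [ 63.5 112.1] 88.8 Hmed 0.0323
block 222 mean [ 0.5285 -0.2156] rect [ 531.5 -215.6] [54.8 33.6] 87.8 Hmed 0.0458
feet 619 mean [ 0.5297 -0.2124] rect [ 542.7 -208.7] [ 77.6 141.7] 84.9 Hmed 0.0067
knob 287 mean [ 0.5321 -0.207 ] rect [ 532.2 -207.6] [33.1 34. ] 44.8 Hmed 0.0863
reel 656 mean [ 0.6333 -0.2407] rect [ 633.2 -241.1] [54.9 55.6] 88.9 Hmed 0.0304
hs 162 mean [0.4315 0.1832] rect [439.9 189.5] [54.3 66.7] 0.9 Hmed 0.021
[[582 583 587 585 587 579 580 581 582 578 581 576 581 588 585 585 581 590]
 [597 597 593 598 595 602 593 598 592 599 588 592 593 592 595 591 582 596]
 [605 605 608 611 603 603 613 611 617 604 606 606 605 601 598 602 602 600]
 [593 590 593 590 593 597 593 586 600 606 603 593 597 598 602 593 608 608]
 [582 592 590 586 597 579 473 379 379 514 609 606 594 590 593 591 586 588]
 [593 581 591 598 609 494 427 231 206 326 518 607 585 587 581 587 580 588]
 [593 593 591 594 584 469 217 200 213 222 439 612 600 588 587 593 585 599]
 [580 584 588 591 507 480 166 208 198 206 403 582 599 595 599 588 596 598]
 [573 581 582 575 529 423 174 218 202 290 501 601 582 576 585 587 583 576]
 [598 599 595 594 589 514 245 221 271 410 554 598 591 587 584 592 583 582]
 [596 595 593 600 602 579 494 414 468 574 622 609 601 593 600 603 600 595]
 [592 592 593 591 591 606 613 612 617 601 591 591 587 592 589 594 584 591]
 [592 590 592 590 588 592 604 589 597 594 595 590 587 592 589 596 595 592]
 [587 594 592 586 591 596 591 588 595 586 592 601 593 592 599 596 589 596]]
```

```bash
cat >> h.py <<'E'
def yaw_():
    M=R.from_quat(env.get_state()["tcp_rot"]).as_matrix(); return np.arctan2(M[1,1],M[0,1])
def plan(goal,yaw,step=60):
    "rows to world goal (m), tool-y yaw (rad), tool down"
    s=env.get_state(); p=np.array(s["eef_pos"])*1e3; g=np.array(goal)*1e3; y=yaw_(); dy=(yaw-y+np.pi)%(2*np.pi)-np.pi
    n=max(1,int(np.ceil(np.linalg.norm(g-p)/step)),int(np.ceil(abs(dy)/.18))); out=[];tw=[]
    for i in range(n):
        d=(g-p)/n; a=y+dy*i/n; out.append([round(d@[-np.sin(a),np.cos(a),0],1),round(d@[np.cos(a),np.sin(a),0],1),round(-d[2],1)]); tw.append([0,0,round(-dy/n,4)])
    print("n",n,"slide",out,"twist",tw[0])
def tilt():
    M=R.from_quat(env.get_state()["tcp_rot"]).as_matrix(); print("toolz",M[:,2].round(4),"yaw",round(yaw_(),4))
E
python3 - <<'E'
from h import *
s=env.get_state(); M=np.eye(4); M[:3,:3]=R.from_quat(s["tcp_rot"]).as_matrix(); M[:3,3]=s["eef_pos"]
m=env.camera_model("wrist"); print((np.linalg.inv(M)@m["extrinsics"]).round(3), m["fx"],m["cx"],m["cy"])
plan([.53,.10,.205],0.0)
E
```

```text
[[ 0.     0.959  0.283  0.084]
 [ 1.    -0.     0.    -0.001]
 [ 0.     0.283 -0.959 -0.179]
 [ 0.     0.     0.     1.   ]] 356.9431371667575 314.23533955995026 237.09667061242965
n 10 slide [[np.float64(-44.8), np.float64(-34.9), np.float64(-0.1)], [np.float64(-48.5), np.float64(-29.4), np.float64(-0.1)], [np.float64(-51.6), np.float64(-23.6), np.float64(-0.1)], [np.float64(-54.0), np.float64(-17.4), np.float64(-0.1)], [np.float64(-55.7), np.float64(-11.0), np.float64(-0.1)], [np.float64(-56.6), np.float64(-4.5), np.float64(-0.1)], [np.float64(-56.7), np.float64(2.2), np.float64(-0.1)], [np.float64(-56.1), np.float64(8.7), np.float64(-0.1)], [np.float64(-54.7), np.float64(15.2), np.float64(-0.1)], [np.float64(-52.6), np.float64(21.5), np.float64(-0.1)]] twist [0, 0, np.float64(0.1166)]
```

Call:
{"fn": "send_rows", "kwargs": {"slide": [[-44.8, -34.9, 0], [-48.5, -29.4, 0], [-51.6, -23.6, 0], [-54, -17.4, 0], [-55.7, -11, 0], [-56.6, -4.5, 0], [-56.7, 2.2, 0], [-56.1, 8.7, 0]], "twist": [[0, 0, 0.1166], [0, 0, 0.1166], [0, 0, 0.1166], [0, 0, 0.1166], [0, 0, 0.1166], [0, 0, 0.1166], [0, 0, 0.1166], [0, 0, 0.1166]], "fingers": [0, 0, 0, 0, 0, 0, 0, 0]}}

```text
time: 1.1
eef_pos: [0.4757, 0.1982, 0.2052]
tcp_rot: [0.622, 0.783, -0.0, -0.0]
force: [-0.2, -0.0, 0.2]
width: 1.001
grip_force: 0.0
```

Call:
{"fn": "send_rows", "kwargs": {"slide": [[-10, 16, 0], [-6, 11, 0], [0, 0, 0]], "twist": [[0, 0, 0.1166], [0, 0, 0.1166], [0, 0, 0]], "fingers": [0, 0, 0]}}

```text
time: 1.48
eef_pos: [0.505, 0.1887, 0.205]
tcp_rot: [0.707, 0.707, -0.0, -0.0]
force: [-1.1, -0.7, -0.2]
width: 1.001
grip_force: 0.0
```

```bash
python3 - <<'E'
from h import *
import time
m=env.camera_model("wrist"); p,d=env.camera("wrist"); s=env.get_state(); print(s["time"],np.round(s["eef_pos"],4)); tilt()
cv2.imwrite("pics/w1.png",p[:,:,::-1]); np.savez("w1.npz",p=p,d=d,m=m)
plan([.53,-.15,.205],0.0)
E
```

```text
1.525 [0.5045 0.1891 0.205 ]
toolz [-1.2e-03 -1.0e-04 -1.0e+00] yaw 0.0016
n 6 slide [[np.float64(-56.5), np.float64(4.2), np.float64(-0.0)], [np.float64(-56.5), np.float64(4.2), np.float64(-0.0)], [np.float64(-56.5), np.float64(4.2), np.float64(-0.0)], [np.float64(-56.5), np.float64(4.2), np.float64(-0.0)], [np.float64(-56.5), np.float64(4.2), np.float64(-0.0)], [np.float64(-56.5), np.float64(4.2), np.float64(-0.0)]] twist [0, 0, np.float64(0.0003)]
```

View pics/w1.png

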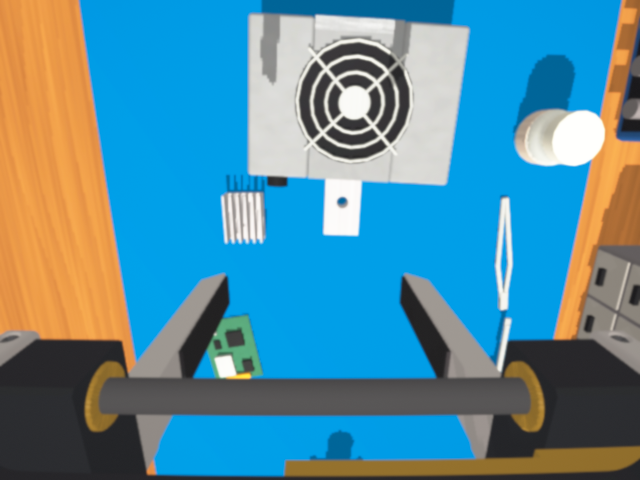

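The wrist view shows the tongue at (342,207) with its hole at (342,202), straight out of the bay. The heat sink at (244,217) is clear of the fingers' path.

```bash
cat >> h.py <<'E'
def rectz(m,p,H,name,box,lo,hi,zp,satmax=80):
    u0,u1,v0,v1=box; k=np.zeros((480,640),bool); k[v0:v1,u0:u1]=1; k&=(H>lo)&(H<hi)
    if satmax: k&=cv2.cvtColor(p,cv2.COLOR_RGB2HSV)[...,1]<satmax
    k=cv2.morphologyEx(k.astype(np.uint8),cv2.MORPH_OPEN,np.ones((3,3)))
    cs=max(cv2.findContours(k,cv2.RETR_EXTERNAL,cv2.CHAIN_APPROX_NONE)[0],key=cv2.contourArea)[:,0]
    P=onplane(m,cs,zp+.004)[:,:2]; r=cv2.minAreaRect((P*1000).astype(np.float32)); print(name,len(cs),"rect",np.round(r[0],1),np.round(r[1],1),round(r[2],2)); return P
E
python3 - <<'E'
from h import *
z=np.load("w1.npz",allow_pickle=True); p,d,m=z["p"],z["d"],z["m"].item(); C=cloud(m,d); H=C[...,2]-.004
rectz(m,p,H,"tongue",(315,370,175,245),.010,.023,.016)
rectz(m,p,H,"hs",(210,275,180,250),.014,.028,.021)
rectz(m,p,H,"bay",(230,480,5,195),.053,.0625,.06)
k=np.zeros((480,640),np.uint8); k[192:214,332:354]=(p[192:214,332:354].astype(int).sum(2)<450)
M=cv2.moments(k,True); c=[M["m10"]/M["m00"],M["m01"]/M["m00"]]; print("hole",M["m00"],c,onplane(m,c,.020))
E
```

```text
tongue 179 rect [532.5 195.2] [57.9 36.2] 88.25
hs 95 rect [425.8 184.7] [ 3.4 47.8] 0.45
bay 740 rect [536.6 294.8] [130.5 178. ] 87.19
hole 59.0 [341.93220338983053, 201.47457627118644] [[0.53224618 0.20204959 0.02      ]]
```

Call:
{"fn": "send_rows", "kwargs": {"slide": [[-56, 3, 0], [-56, 3, 0], [-56, 3, 0], [-56, 3, 0], [-56, 3, 0], [-56, 4, 0], [-56, 4, 0], [0, 0, 0]], "twist": [[0, 0, 0], [0, 0, 0], [0, 0, 0], [0, 0, 0], [0, 0, 0], [0, 0, 0], [0, 0, 0], [0, 0, 0]], "fingers": [0.3, 0.3, 0.3, 0.3, 0.3, 0.3, 0.3, 0.3]}}

```text
time: 2.52
eef_pos: [0.5275, -0.205, 0.2053]
tcp_rot: [0.708, 0.706, -0.0, -0.0]
force: [-0.2, -0.0, -0.5]
width: 0.698
grip_force: 0.0
```

```bash
python3 - <<'E'
from h import *
m=env.camera_model("wrist"); p,d=env.camera("wrist"); s=env.get_state(); print(s["time"],np.round(s["eef_pos"],4),s["width"]); tilt()
cv2.imwrite("pics/w2.png",p[:,:,::-1]); np.savez("w2.npz",p=p,d=d,m=m)
E
```

```text
2.575 [ 0.5275 -0.2031  0.2051] 0.7023980861040917
toolz [-7.e-04  8.e-04 -1.e+00] yaw -0.0005
```

View pics/w2.png

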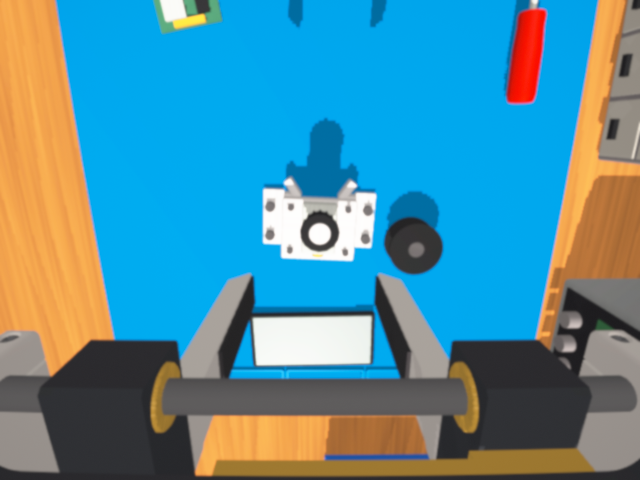

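The wrist view of the dock shows the knob at (320,231), the feet from (264,215) to (375,218) and the reel at (414,245), about 90 px to the right.

```bash
python3 - <<'E'
from h import *
z=np.load("w2.npz",allow_pickle=True); p,d,m=z["p"],z["d"],z["m"].item(); C=cloud(m,d); H=C[...,2]-.004
P=rectz(m,p,H,"bridge+",(255,385,170,270),.026,.038,.032)
rectz(m,p,H,"knob",(290,350,200,260),.08,.092,.086,None)
rectz(m,p,H,"block",(280,360,180,270),.040,.052,.046,None)
k=np.zeros((480,640),bool); k[185:262,258:382]=1; k&=(H>.002)&(H<.05)&(cv2.cvtColor(p,cv2.COLOR_RGB2HSV)[...,1]<80)
# feet edges: outer corners at H~6mm
f=np.zeros((480,640),np.uint8); f[175:262,255:385]=((H>.002)&(H<.010)&(cv2.cvtColor(p,cv2.COLOR_RGB2HSV)[...,1]<80))[175:262,255:385]
f=cv2.morphologyEx(f,cv2.MORPH_OPEN,np.ones((3,3)))
for c in cv2.findContours(f,cv2.RETR_EXTERNAL,cv2.CHAIN_APPROX_NONE)[0]:
    if cv2.contourArea(c)>100:
        r=cv2.minAreaRect((onplane(m,c[:,0],.010)[:,:2]*1000).astype(np.float32)); print("foot",np.round(r[0],1),np.round(r[1],1),round(r[2],2))
print("reelmax x", C[...,0][200:280,380:450][(H[200:280,380:450]>.02)].min())
E
```

```text
bridge+ 414 rect [ 530.4 -217.7] [63.3 74.6] 87.4
knob 111 rect [ 530.7 -206.2] [33.8 33.5] 89.89
block 101 rect [ 531.3 -195.4] [15.6 33.6] 89.88
foot [ 580.8 -214.6] [20.5 60. ] 0.37
foot [ 482.7 -210.1] [59.6 21.1] 87.65
reelmax x 0.5262691073024638
```

Call:
{"fn": "send_rows", "kwargs": {"slide": [[-2, 3, 50], [0, 0, 50], [0, 0, 30], [0, 0, 19], [0, 0, 0]], "twist": [[0, 0, 0.045], [0, 0, 0], [0, 0, 0], [0, 0, 0], [0, 0, 0]], "fingers": [0.3, 0.3, 0.3, 0.3, 0.3]}}

```text
time: 3.2
eef_pos: [0.5303, -0.2032, 0.0556]
tcp_rot: [0.722, 0.692, -0.0, -0.001]
force: [0.1, 0.0, -0.6]
width: 0.701
grip_force: 0.0
```

Call:
{"fn": "send_rows", "kwargs": {"slide": [[0, 0, 0], [0, 0, 0], [0, 0, 0], [0, 0, 0], [0, 0, 0]], "twist": [[0, 0, 0], [0, 0, 0], [0, 0, 0], [0, 0, 0], [0, 0, 0]], "fingers": [1, 1, 1, 1, 1]}}

```text
time: 3.82
eef_pos: [0.5319, -0.2051, 0.0573]
tcp_rot: [0.723, 0.691, 0.001, 0.001]
force: [3.4, 0.9, 1.3]
width: 0.359
grip_force: 30.0
```

Call:
{"fn": "send_rows", "kwargs": {"slide": [[0, 0, -6], [0, 0, -6], [0, 0, -5], [0, 0, -4], [0, 0, -1], [0, 0, 0], [0, 0, 0]], "twist": [[0, 0, 0], [0, 0, 0], [0, 0, 0], [0, 0, 0], [0, 0, 0], [0, 0, 0], [0, 0, 0]], "fingers": [1, 1, 1, 1, 1, 1, 1]}}

```text
time: 4.7
eef_pos: [0.5318, -0.2051, 0.0775]
tcp_rot: [0.723, 0.691, 0.001, 0.001]
force: [10.1, -2.8, -8.7]
width: 0.362
grip_force: 30.0
```

Call:
{"fn": "send_rows", "kwargs": {"slide": [[0, 0, 2], [0, 0, 0], [0, 0, 0], [0, 0, -30], [0, 0, -55], [0, 0, -50], [0, 0, 0]], "twist": [[0, 0, 0], [0, 0, 0], [0, 0, 0], [0, 0, 0], [0, 0, 0], [0, 0, 0], [0, 0, 0]], "fingers": [0.3, 0.3, 0.3, 0.3, 0.3, 0.3, 0.3]}}

```text
time: 5.58
eef_pos: [0.5331, -0.2062, 0.2168]
tcp_rot: [0.723, 0.691, 0.001, 0.005]
force: [-0.5, -0.0, -0.5]
width: 0.699
grip_force: 0.0
```

```bash
python3 - <<'E'
from h import *
m=env.camera_model("wrist"); p,d=env.camera("wrist"); s=env.get_state(); print(s["time"],np.round(s["eef_pos"],4),s["width"]); tilt()
H=cloud(m,d)[...,2]-.004; k=(H>.08)&(H<.125); k[270:]=0; k[:,:280]=0;k[:,360:]=0
print("knob top",np.median(H[k]),k.sum())
plan([.5325,.187,.205],-0.035)
E
```

```text
5.625 [ 0.5316 -0.2053  0.2136] 0.7025953944413387
toolz [ 0.0032 -0.0023 -1.    ] yaw -0.045
knob top 0.10612210610707568 1350
n 7 slide [[np.float64(56.0), np.float64(-2.4), np.float64(1.2)], [np.float64(56.0), np.float64(-2.3), np.float64(1.2)], [np.float64(56.0), np.float64(-2.2), np.float64(1.2)], [np.float64(56.0), np.float64(-2.2), np.float64(1.2)], [np.float64(56.0), np.float64(-2.1), np.float64(1.2)], [np.float64(56.0), np.float64(-2.0), np.float64(1.2)], [np.float64(56.0), np.float64(-1.9), np.float64(1.2)]] twist [0, 0, np.float64(-0.0014)]
```

Call:
{"fn": "send_rows", "kwargs": {"slide": [[56, -2.2, 1], [56, -2.2, 1], [56, -2.2, 1], [56, -2.2, 1], [56, -2.2, 1], [56, -2.2, 1], [56, -2, 1], [0, 0, 0]], "twist": [[0, 0, -0.01], [0, 0, 0], [0, 0, 0], [0, 0, 0], [0, 0, 0], [0, 0, 0], [0, 0, 0], [0, 0, 0]], "fingers": [0.3, 0.3, 0.3, 0.3, 0.3, 0.3, 0.3, 0.3]}}

```text
time: 6.62
eef_pos: [0.5279, 0.1903, 0.202]
tcp_rot: [0.718, 0.696, -0.002, -0.001]
force: [-0.3, 0.6, -0.5]
width: 0.703
grip_force: 0.0
```

```bash
python3 - <<'E'
from h import *
s=env.get_state(); print(np.round(s["eef_pos"],4)); tilt(); plan([.5325,.186,.009],-0.035)
E
```

```text
[0.5279 0.1903 0.202 ]
toolz [-4.5e-03 -5.0e-04 -1.0e+00] yaw -0.0298
n 4 slide [[np.float64(-1.0), np.float64(1.2), np.float64(48.2)], [np.float64(-1.0), np.float64(1.2), np.float64(48.2)], [np.float64(-1.0), np.float64(1.2), np.float64(48.2)], [np.float64(-1.0), np.float64(1.2), np.float64(48.2)]] twist [0, 0, np.float64(0.0013)]
```

Call:
{"fn": "send_rows", "kwargs": {"slide": [[-1, 1, 50], [-1, 1, 50], [-1, 1, 50], [-1, 1, 30], [0, 0, 10], [0, 0, 0], [0, 0, 0]], "twist": [[0, 0, 0], [0, 0, 0], [0, 0, 0], [0, 0, 0], [0, 0, 0], [0, 0, 0], [0, 0, 0]], "fingers": [0.3, 0.3, 0.3, 0.3, 0.3, 0.3, 0.3]}}

```text
time: 7.5
eef_pos: [0.535, 0.1833, 0.0159]
tcp_rot: [0.719, 0.695, 0.001, 0.001]
force: [0.3, -0.7, -0.7]
width: 0.701
grip_force: 0.0
```

Call:
{"fn": "send_rows", "kwargs": {"slide": [[0, -1, 6], [0, 0, 0], [0, 0, 0], [0, 0, 0], [0, 0, 0], [0, 0, 0]], "twist": [[0, 0, 0], [0, 0, 0], [0, 0, 0], [0, 0, 0], [0, 0, 0], [0, 0, 0]], "fingers": [0.5, 1, 1, 1, 1, 1]}}

```text
time: 8.25
eef_pos: [0.533, 0.1835, 0.0087]
tcp_rot: [0.719, 0.695, 0.0, 0.0]
force: [-0.8, -0.0, 1.9]
width: 0.382
grip_force: 30.0
```

Call:
{"fn": "send_rows", "kwargs": {"slide": [[-15, 0, 0], [-25, 0, 0], [-30, 0, 0], [-30, 0, 0], [-30, 0, 0], [-30, 0, 0], [-20, 0, 0], [0, 0, 0]], "twist": [[0, 0, 0], [0, 0, 0], [0, 0, 0], [0, 0, 0], [0, 0, 0], [0, 0, 0], [0, 0, 0], [0, 0, 0]], "fingers": [1, 1, 1, 1, 1, 1, 1, 1]}}

```text
time: 9.25
eef_pos: [0.5265, 0.0015, 0.0087]
tcp_rot: [0.72, 0.694, -0.0, 0.001]
force: [0.6, -2.0, 1.4]
width: 0.379
grip_force: 30.0
```

Call:
{"fn": "send_rows", "kwargs": {"slide": [[0, 0, 0], [0, 0, 0], [0, 0, 0], [0, 0, -40], [0, 0, -60], [0, 0, -60], [60, 0, -40], [30, 0, 0]], "twist": [[0, 0, 0], [0, 0, 0], [0, 0, 0], [0, 0, 0], [0, 0, 0], [0, 0, 0], [0, 0, 0], [0, 0, 0]], "fingers": [0.3, 0.3, 0.3, 0.3, 0.1, 0.1, 0.1, 0.1]}}

```text
time: 10.25
eef_pos: [0.5314, 0.0872, 0.2074]
tcp_rot: [0.719, 0.695, 0.003, 0.003]
force: [0.6, 0.4, -0.9]
width: 0.898
grip_force: 0.0
```

Call:
{"fn": "send_rows", "kwargs": {"slide": [[0, 0, 0]], "twist": [[0, 0, 0]], "fingers": [0.1]}}

```text
time: 10.38
eef_pos: [0.5292, 0.0872, 0.2034]
tcp_rot: [0.718, 0.696, 0.0, 0.0]
force: [0.4, -0.8, 0.3]
width: 0.898
grip_force: 0.0
```

```bash
python3 - <<'E'
from h import *
m=env.camera_model("wrist"); p,d=env.camera("wrist"); s=env.get_state(); print(s["time"],np.round(s["eef_pos"],4),s["width"]); tilt()
cv2.imwrite("pics/w3.png",p[:,:,::-1]); np.savez("w3.npz",p=p,d=d,m=m)
E
```

```text
10.425 [0.529  0.0861 0.2028] 0.8987361442995009
toolz [-7.e-04 -3.e-04 -1.e+00] yaw -0.0328
```

View pics/w3.png

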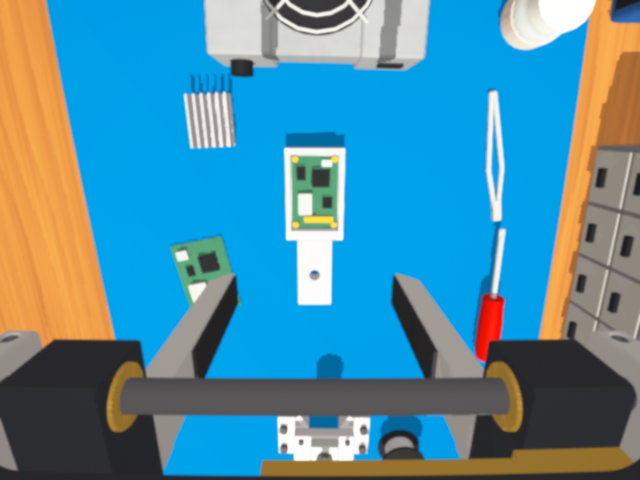

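The carrier lies flat and free on the mat, with the board end at (315,193) and the hole at (314,275). It is fully out of the bay, and the knob is still up.

```bash
python3 - <<'E'
from h import *
z=np.load("w3.npz",allow_pickle=True); p,d,m=z["p"],z["d"],z["m"].item(); C=cloud(m,d); H=C[...,2]-.004
rectz(m,p,H,"carrier",(275,355,135,315),.005,.024,.016,None)
rectz(m,p,H,"board",(275,355,135,236),.005,.024,.016,None)
k=np.zeros((480,640),np.uint8); k[264:286,304:326]=(p[264:286,304:326].astype(int).sum(2)<450)
M=cv2.moments(k,True); c=[M["m10"]/M["m00"],M["m01"]/M["m00"]]; print("hole",M["m00"],onplane(m,c,.020))
E
```

```text
carrier 421 rect [527.9  69.4] [170.1  59.9] 88.08
board 288 rect [529.3 109.6] [89.6 59.9] 88.13
hole 32.0 [[0.52590348 0.02170036 0.02      ]]
```

Call:
{"fn": "send_rows", "kwargs": {"slide": [[10, 0, 50], [10, 0, 50], [0, 0, 50], [0, 0, 30], [0, 0, 12], [0, 0, 0], [0, 0, 0]], "twist": [[0, 0, 0], [0, 0, 0], [0, 0, 0], [0, 0, 0], [0, 0, 0], [0, 0, 0], [0, 0, 0]], "fingers": [0.1, 0.1, 0.1, 0.1, 0.1, 0.1, 0.1]}}

```text
time: 11.3
eef_pos: [0.5314, 0.1052, 0.0126]
tcp_rot: [0.719, 0.695, 0.001, 0.001]
force: [0.7, -0.3, 0.5]
width: 0.902
grip_force: 0.0
```

Call:
{"fn": "send_rows", "kwargs": {"slide": [[1, -1, 4], [0, 0, 0], [0, 0, 0], [0, 0, 0], [0, 0, 0]], "twist": [[0, 0, 0], [0, 0, 0], [0, 0, 0], [0, 0, 0], [0, 0, 0]], "fingers": [0.2, 1, 1, 1, 1]}}

```text
time: 11.92
eef_pos: [0.5294, 0.1066, 0.0074]
tcp_rot: [0.719, 0.695, 0.0, 0.0]
force: [0.0, 0.4, 1.9]
width: 0.634
grip_force: 30.0
```

```bash
python3 - <<'E'
from h import *
s=env.get_state(); print(np.round(s["eef_pos"],4),s["width"],s["grip_force"]); tilt(); plan([.5386,-.034,.0085],-0.045,25)
E
```

```text
[0.5294 0.1066 0.0074] 0.6339512763244367 29.995457231998444
toolz [ 4.e-04  1.e-04 -1.e+00] yaw -0.035
n 6 slide [[np.float64(-23.4), np.float64(2.4), np.float64(-0.2)], [np.float64(-23.4), np.float64(2.4), np.float64(-0.2)], [np.float64(-23.4), np.float64(2.4), np.float64(-0.2)], [np.float64(-23.3), np.float64(2.5), np.float64(-0.2)], [np.float64(-23.3), np.float64(2.5), np.float64(-0.2)], [np.float64(-23.3), np.float64(2.6), np.float64(-0.2)]] twist [0, 0, np.float64(0.0017)]
```

Call:
{"fn": "send_rows", "kwargs": {"slide": [[-23, 2.4, -0.2], [-24, 2.4, 0], [-24, 2.4, 0], [-23, 2.4, 0], [-23, 2.5, 0], [-23, 2.6, 0], [0, 0, 0]], "twist": [[0, 0, 0.0017], [0, 0, 0.0017], [0, 0, 0.0017], [0, 0, 0.0017], [0, 0, 0.0017], [0, 0, 0.0017], [0, 0, 0]], "fingers": [1, 1, 1, 1, 1, 1, 1]}}

```text
time: 12.8
eef_pos: [0.5386, -0.0352, 0.0074]
tcp_rot: [0.724, 0.69, -0.0, 0.001]
force: [-0.0, -0.9, 0.6]
width: 0.635
grip_force: 30.0
```

```bash
python3 - <<'E'
from h import *
s=env.get_state(); print(np.round(s["eef_pos"],4),s["width"]); tilt(); plan([.5347,-.1187,.008],-0.045,20)
p,d=env.camera("top"); m=env.camera_model("top"); H=cloud(m,d)[...,2]-.004
cv2.imwrite("pics/t2.png",cv2.resize(p[200:340,280:460,::-1],None,fx=4,fy=4))
np.savez("t2.npz",p=p,d=d,m=m)
E
```

```text
[ 0.5386 -0.0352  0.0074] 0.6352540738942357
toolz [ 5.e-04 -9.e-04 -1.e+00] yaw -0.0469
n 5 slide [[np.float64(-16.7), np.float64(-0.0), np.float64(-0.1)], [np.float64(-16.7), np.float64(-0.0), np.float64(-0.1)], [np.float64(-16.7), np.float64(-0.0), np.float64(-0.1)], [np.float64(-16.7), np.float64(-0.0), np.float64(-0.1)], [np.float64(-16.7), np.float64(-0.0), np.float64(-0.1)]] twist [0, 0, np.float64(-0.0004)]
```

View pics/t2.png

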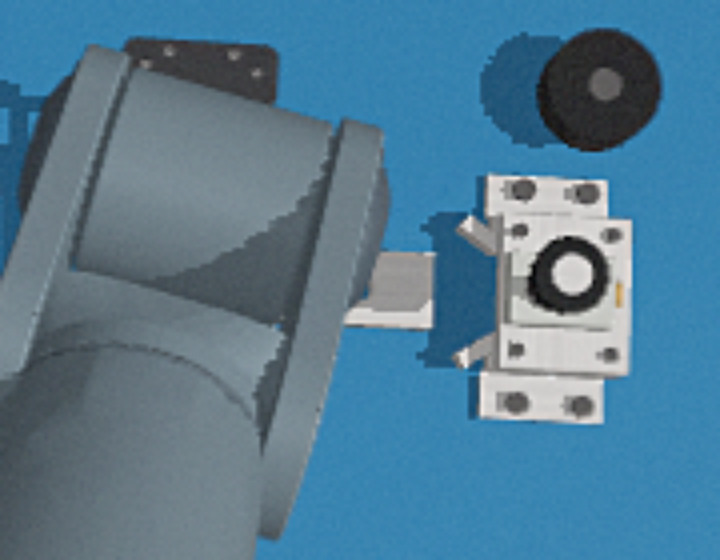

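The tongue's end (433,290) is in line with the middle of the dock's flared mouth (463,290), so I'm sliding it in.

Call:
{"fn": "send_rows", "kwargs": {"slide": [[-12, 0, 0], [-12, 0, 0], [-12, 0, 0], [-12, 0, 0], [-12, 0, 0], [-10, 0, 0], [-8, 0, 0], [0, 0, 0]], "twist": [[0, 0, 0], [0, 0, 0], [0, 0, 0], [0, 0, 0], [0, 0, 0], [0, 0, 0], [0, 0, 0], [0, 0, 0]], "fingers": [1, 1, 1, 1, 1, 1, 1, 1]}}

```text
time: 13.85
eef_pos: [0.5349, -0.1133, 0.0074]
tcp_rot: [0.723, 0.691, -0.001, 0.001]
force: [-0.4, -1.8, 1.9]
width: 0.633
grip_force: 30.0
```

Call:
{"fn": "send_rows", "kwargs": {"slide": [[-2, 0, 0], [-2, 0, 0], [-1, 0, 0], [-1, 0, 0], [0, 0, 0], [0, 0, 0]], "twist": [[0, 0, 0], [0, 0, 0], [0, 0, 0], [0, 0, 0], [0, 0, 0], [0, 0, 0]], "fingers": [1, 1, 1, 1, 1, 1]}}

```text
time: 14.6
eef_pos: [0.5346, -0.1177, 0.0074]
tcp_rot: [0.723, 0.691, 0.0, 0.0]
force: [-0.3, 3.5, 5.1]
width: 0.633
grip_force: 30.0
```

Call:
{"fn": "send_rows", "kwargs": {"slide": [[-1, 0, 0], [-1, 0, 0], [-1, 0, 0], [0, 0, 0]], "twist": [[0, 0, 0], [0, 0, 0], [0, 0, 0], [0, 0, 0]], "fingers": [1, 1, 1, 1]}}

```text
time: 15.1
eef_pos: [0.5345, -0.12, 0.0074]
tcp_rot: [0.723, 0.691, 0.001, -0.0]
force: [0.6, 6.7, 5.3]
width: 0.633
grip_force: 30.0
```

Call:
{"fn": "send_rows", "kwargs": {"slide": [[-1, 0, 0], [-1, 0, 0], [-1, 0, 0], [0, 0, 0]], "twist": [[0, 0, 0], [0, 0, 0], [0, 0, 0], [0, 0, 0]], "fingers": [1, 1, 1, 1]}}

```text
time: 15.6
eef_pos: [0.5345, -0.1201, 0.0074]
tcp_rot: [0.723, 0.691, 0.002, -0.002]
force: [1.3, 17.5, 10.0]
width: 0.633
grip_force: 30.0
```

It is against the stop, so I'm letting go and rising for a look.

Call:
{"fn": "send_rows", "kwargs": {"slide": [[2, 0, 0], [0, 0, 0], [0, 0, 0], [0, 0, 0], [10, 0, -40], [30, 0, -60], [0, 0, -60], [0, 0, -40]], "twist": [[0, 0, 0], [0, 0, 0], [0, 0, 0], [0, 0, 0], [0, 0, 0], [0, 0, 0], [0, 0, 0], [0, 0, 0]], "fingers": [1, 0.1, 0.1, 0.1, 0.1, 0.1, 0.5, 1]}}

```text
time: 16.6
eef_pos: [0.5367, -0.0843, 0.2064]
tcp_rot: [0.723, 0.691, 0.001, 0.002]
force: [0.1, -0.0, -0.0]
width: 0.725
grip_force: 0.0
```

Call:
{"fn": "send_rows", "kwargs": {"slide": [[-60, 0, 0], [-50, 0, 0], [0, 0, 0]], "twist": [[0, 0, 0], [0, 0, 0], [0, 0, 0]], "fingers": [1, 1, 1]}}

```text
time: 16.98
eef_pos: [0.5305, -0.1968, 0.2031]
tcp_rot: [0.724, 0.689, -0.0, 0.0]
force: [0.1, 0.5, -0.3]
width: 0.404
grip_force: 0.0
```

```bash
python3 - <<'E'
from h import *
m=env.camera_model("wrist"); p,d=env.camera("wrist"); s=env.get_state(); print(s["time"],np.round(s["eef_pos"],4),s["width"]); tilt()
cv2.imwrite("pics/w4.png",p[:,:,::-1]); np.savez("w4.npz",p=p,d=d,m=m)
plan([.531,-.2062,.125],-.045)
E
```

```text
17.025 [ 0.5306 -0.1951  0.2028] 0.3608616768914209
toolz [-7.e-04  4.e-04 -1.e+00] yaw -0.0481
n 2 slide [[np.float64(-5.5), np.float64(0.5), np.float64(38.9)], [np.float64(-5.5), np.float64(0.5), np.float64(38.9)]] twist [0, 0, np.float64(-0.0015)]
```

View pics/w4.png

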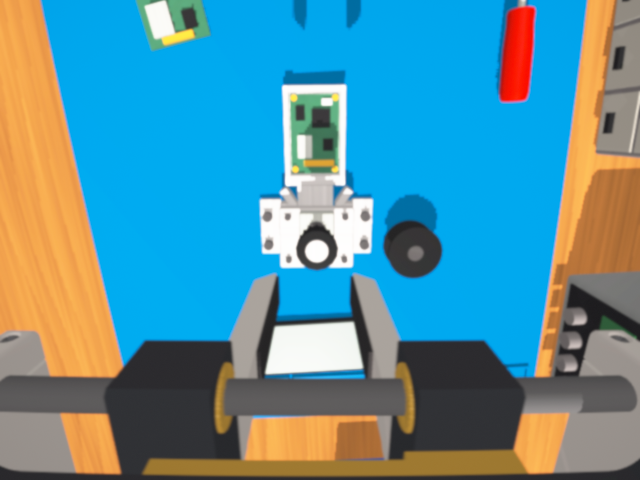

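The board end spans (283,85) to (346,185), in line with the dock. I'm checking the remaining gap.

```bash
python3 - <<'E'
from h import *
z=np.load("w4.npz",allow_pickle=True); p,d,m=z["p"],z["d"],z["m"].item(); C=cloud(m,d); H=C[...,2]-.004
P=rectz(m,p,H,"board",(270,360,75,187),.005,.022,.016,None)*1000
B=rectz(m,p,H,"bridge",(255,385,170,275),.026,.038,.032)
rectz(m,p,H,"knob",(285,350,215,275),.098,.112,.106,None)
ax=np.array([-.045,-.999]); x=(P-[530.8,-206.2])@ax; y=(P-[530.8,-206.2])@[.999,-.045]
print("rear x",x.min(),"expect -135; y",y.min(),y.max())
for lo,hi in((-130,-80),): pass
E
```

```text
board 321 rect [ 533.5 -119.6] [96.2 59.9] 87.79
bridge 384 rect [ 530.4 -217.5] [63.3 74.7] 87.17
knob 121 rect [ 531.  -206.1] [33.9 33.8] 87.15
rear x -134.57257990936733 expect -135; y -31.316075886187146 28.923778893137506
```

It is home: the rear end is at dock x -134.6 mm (-135 expected). Next I push the knob in.

Call:
{"fn": "send_rows", "kwargs": {"slide": [[-5.5, 0.5, 38], [-5.5, 0.5, 38], [0, 0, 0], [0, 0, 0]], "twist": [[0, 0, 0], [0, 0, 0], [0, 0, 0], [0, 0, 0]], "fingers": [1, 1, 1, 1]}}

```text
time: 17.52
eef_pos: [0.5324, -0.2045, 0.1286]
tcp_rot: [0.723, 0.691, 0.0, 0.001]
force: [0.7, 0.1, 0.4]
width: 0.008
grip_force: 0.0
```

Call:
{"fn": "send_rows", "kwargs": {"slide": [[0, 0, 8], [0, 0, 6], [0, 0, 6], [0, 0, 6], [0, 0, 5], [0, 0, 5], [0, 0, 0], [0, 0, 0]], "twist": [[0, 0, 0], [0, 0, 0], [0, 0, 0], [0, 0, 0], [0, 0, 0], [0, 0, 0], [0, 0, 0], [0, 0, 0]], "fingers": [1, 1, 1, 1, 1, 1, 1, 1]}}

```text
time: 18.52
eef_pos: [0.5315, -0.2049, 0.0911]
tcp_rot: [0.723, 0.691, -0.0, -0.0]
force: [0.5, -0.0, 0.2]
width: 0.003
grip_force: 0.0
```

Call:
{"fn": "send_rows", "kwargs": {"slide": [[0, 0, 2], [0, 0, 1], [0, 0, 0]], "twist": [[0, 0, 0], [0, 0, 0], [0, 0, 0]], "fingers": [1, 1, 1]}}

```text
time: 18.9
eef_pos: [0.5319, -0.2051, 0.0901]
tcp_rot: [0.723, 0.691, -0.0, 0.0]
force: [-5.2, 2.5, 11.0]
width: 0.001
grip_force: 5.2
```

Call:
{"fn": "send_rows", "kwargs": {"slide": [[0, 0, -40], [0, 0, -60], [0, 0, -30], [0, 0, 0], [0, 0, 0]], "twist": [[0, 0, 0], [0, 0, 0], [0, 0, 0], [0, 0, 0], [0, 0, 0]], "fingers": [1, 1, 1, 1, 1]}}

```text
time: 19.52
eef_pos: [0.5308, -0.2044, 0.2164]
tcp_rot: [0.723, 0.691, -0.0, -0.001]
force: [0.1, 0.1, -1.1]
width: 0.01
grip_force: 0.0
```

```bash
python3 - <<'E'
from h import *
m=env.camera_model("wrist"); p,d=env.camera("wrist"); s=env.get_state(); print(s["time"],np.round(s["eef_pos"],4))
H=cloud(m,d)[...,2]-.004; k=(H>.07)&(H<.125); k[268:]=0; k[:,:285]=0;k[:,355:]=0; k[:180]=0
print("knob top",np.median(H[k]),k.sum())
P=rectz(m,p,H,"board",(270,360,60,187),.005,.022,.016,None)*1000
x=(P-[530.8,-206.2])@[-.045,-.999]; print("rear",x.min())
E
```

```text
19.575 [ 0.5305 -0.2043  0.2158]
knob top 0.08605167028415134 1159
board 330 rect [ 533.3 -124.7] [104.   60.1] 87.65
rear -133.44121254583018
```

The knob top is at 86 mm, so it is fully in and the pin is locked. I'm handing the job in.

```bash
python3 -c "
from plant import env
print(env.close_job())"
```

```text
the job is handed in; nothing more can be done
None
```

The carrier is docked and locked: the tongue is home against its stop, the knob is fully in (top measured at 86 mm), and the job was handed in after about 20 s; no verdict was returned.

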